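Shift and re-lock the specimen carriage

TASK

Move the specimen carriage of the bench slideway to its other position. Its lock screw may have a left-hand or a right-hand thread: try the T-bar gently, feel which way it gives without forcing it, and turn it that way until the screw is fully out; then push the carriage by its upright plate all the way to its stop, turn the T-bar back until the screw is fully tight again, and let go. Leave the beaker, the carton and the tape roll alone.

Things in the scene. Friction and masses are not known exactly. Their poses are not given: they have to be found in the camera images.
- slideway: fixed aluminium slideway, base 134 x 261 x 12 mm (y -138 to +123), two rails; origin on the worktop below the screw axis; y along the slide (to the robot's left at zero yaw), z up. A 40 mm wide bridge at y = 0, top at z = 74 mm, carries the vertical lock screw at x = y = 0 in a boss 34 mm across, 96 mm high. End stop at the -y end
- t_bar: steel T-bar of the lock screw, 14 mm round, 19 mm black balls at y = +-56 mm of its own frame; origin at its middle on the screw axis, 130 mm above the worktop; y along the bar, z up. Tight, it lies along the slideway's y. Push it round near one end with about 4 N (0.15 N m); over 50 N counts as forcing. Stays where left
- lock_screw (a joint): T-bar angle, rad, 0 = tight, positive counter-clockwise from above. It gives one way only, unknown beforehand: to about +1.6 or -1.6 (fully out, firm stop); the other way it stops firmly within 0.15 of 0. Turning it out raises the 12 mm spindle 14 mm through the bar's hub (the bar stays level); past about 0.9 the foot has left the 19 mm hole in the carriage
- carriage (a joint): travel of the aluminium carriage, m: 0 = start, locked in its first hole; 0.060 = against the end of its travel, the second hole under the screw. It moves along the slideway's -y, needs about 4 N to push, and stays where it is left. With the screw in, it has only 3 mm play.
- push_plate (a point): on the outer (+y) face of the carriage's upright plate, 62 mm above the worktop. Plate 60 mm wide (x), 10 mm thick (y), top edge 82 mm above the worktop. Outer face looks along the slideway's +y, at y = +118 mm of the slideway at the start, +58 mm at the end. Push towards -y. Axes as the slideway's
- beaker: bystander: beaker, 53 mm across, 69 mm high; origin at the centre of its underside
- carton: bystander: small carton, 51 x 62 x 36 mm; origin at the centre of its underside
- tape: bystander: roll of tape lying flat, 86 mm across, 20 mm high; origin at the centre of its underside

How it is judged (in metres and radians):
On the way, in this order (a step that is already met when the one before it is completed fails the run):
1. the screw is turned fully out, the carriage still at its start ((value of joint lock_screw above 1.2 rad or value of joint lock_screw below -1.2 rad) and value of joint carriage below 0.02 m), for 0.2 s.
2. the carriage is pushed to the end of its travel (value of joint carriage above 0.0565 m), for 0.2 s.
At the end, for the whole second after the job is handed in: the carriage is within 3.5 mm of the end of its travel, the lock screw is back within 0.2 rad of tight, and the T-bar is let go (value of joint carriage above 0.0565 m and value of joint lock_screw between -0.2 and 0.2 rad and contact force between the arm and t_bar below 0.5 N); the robot touches nothing.
It fails at once if the T-bar is forced (more than 50 N) (contact force between the arm and t_bar above 50 N).
It fails at once if the beaker, the carton or the tape roll is moved by more than 20 mm (distance of any of beaker, carton, tape from where it was at the start of the episode above 0.02 m).
It also fails if it takes over 72 s, if anything falls off the work surface, if the arm or the gripper's body presses on something with over 40 N, if the wrist force passes 120 N, or if a joint passes its speed limit or range.

ROBOT

A 6-joint arm with a two-finger parallel gripper is mounted at the origin on a cart in front of the work surface, level with it; the furniture and walls round the work are solid. World frame = base frame: x ahead of the robot, y to its left, z up, the work surface at z = 0. Lengths are in mm, angles in rad, forces in N, time in s.
With the tool pointing down it reaches from about 400 to 825 mm from the base axis. Payload 7 kg.
Tool frame: the origin (TCP) lies at the very end of the fingers, on their centre line; the grasp point (between the pads) lies 19 mm behind it; z points along the fingers, y is the direction in which the jaws open and shut (so a half turn about z gives the same grasp; the last joint's range is limited). The gripper opens to 88 mm and grips with 3 to 60 N. Pads are 19 mm wide; open, the fingers measure 130 mm over their backs; the gripper's body (78 mm by 193 mm) begins 47 mm behind the grasp point.
Start: joints at [-1.051, 0.359, 0.012, 0, -1.224, -0.288], TCP at [155.042, -656.93, 226.561] pointing down, gripper open.
Joint ranges: [-3.07, 3.07], [-1.43, 2.12], [-1.02, 1.25], [-3.03, 1.67], [-3.05, -0], [-3.03, 3.03]. Speed limits (rad/s): [2.39, 2.39, 3.01, 3.14, 3.14, 3.14].

INTERFACE

Orientations are given as [roll, pitch, yaw] about the fixed x, y, z axes, in that order (R = Rz(yaw) Ry(pitch) Rx(roll)).
In Python, from rig import * gives the robot as it stands.
- The arm moves only by the tool play_rows, never from a script. Its argument "series" is a list of rows, each an object of numbers: "rx", "ry", "rz": the turn, a rotation vector about the tool's x, y, z in degrees; "x", "y", "z": the shift along the tool's x, y, z in m; "hand": the closure in counts, from 0 (fully open) to 255 (shut). In form: [{"rx": .., "ry": .., "rz": .., "x": .., "y": .., "z": .., "hand": ..}, ...]. A call has 1 to 10 rows; each row shifts and turns the pose as measured when the row begins, along the tool's axes as they then stand; what a row does not reach is not made up. A row lasts 1/10 s, in which the tool goes at most 50 mm and 8.59 degrees, less where a joint would pass 70% of its speed; a pose out of reach is approached as far as the arm can. A call is refused whole if a number of a shift passes 0.05 or a number of a turn 8.59, either way. A call with a gripper value outside its range is refused whole. The fingers move at their own pace and stop on an object; the grip force is fixed at half the most. Time passes only in rows, so rows that do not move let the fingers close. It gives the time, the measured TCP pose, the force and the opening at its end, in the units of the state.
- get_state(): the state, without advancing time (a new reading comes with each control period).
- snapshot(name): name is "scene" or "top" or "wrist"; returns the picture (400x640x3 uint8, red, green, blue); there is no depth.
- camera_info(name): a dict with "intrinsics" (3x3 intrinsics, pixels), "k1" (the pictures are not rectified: a ray, as slopes to the right and down, at radius r is drawn at 1 + k1 r^2 times it, then the intrinsics apply), "R" (3x3) and "t" (3): a world point X has camera coordinates R X + t. Camera axes: x right, y down, z forward; pixel columns grow to the right and rows downward; lengths in mm; the calibration is good to about 2 mm. A picture is of the moment at which its call begins: read the wrist's pose just before it. camera_info takes no time and is no camera call; for the wrist camera it gives the pose at the moment of the call.
- close_job(): hands the job in, once; it reports no verdict.
Trained networks look in the newest picture that a camera, given by its name, has taken for a name from the list of things; names that differ only in an ending like _2 or _b are one class to them, and where a whole thing is asked for, a point or a joint stands for the part that bears it (a point fixed in the world has none). Each returns a list of dicts, best first, with "score" (0 to 1); they miss things now and then, are a little off and sometimes report something else, mostly with a low value. They report only what shows in the picture. A call takes as long as a camera call.
- spot_in(camera, label): "location" ([column, row] in pixels, amid what is visible of it).
- place_of(camera, label): "location" ([column, row] in pixels: a listed point, or the origin of a listed thing).
The state is a dict: "time": time; "q": joint angles; "dq": joint speeds; "tau": joint torques, N m; "position": TCP position; "ee_rot": TCP orientation; "wrist_force": force on the tool from outside, world axes, zero at the start; "wrist_torque": the same for the moment, N m; "opening": finger opening in mm.
Only numpy, scipy, OpenCV 4.12 (cv2) and the standard library are available. Lean on these libraries where they do the work, as an engineer would, in place of code of your own. Each camera call takes 0.05 s, during which the arm holds its last target.

## Working session

There is one attempt and no reset: what is moved stays moved. The work goes in short steps, Python scripts to look and compute and a tool call to move; the robot and the scene stay as the last step left them, time stands still between calls to the robot, and variables do not carry over. Pictures are saved under pics/ and viewed, and the job is handed in when it is done.

Besides the shell and the picture viewer there is one more tool, called after "Call:" by a JSON object that holds its "method" and its "body", one argument or row to a line. play_rows: Moves the arm, as the interface text tells. Its arguments: {"type":"object","properties":{"series":{"type":"array"}},"required":["series"]}

```bash
mkdir -p pics; ls; python3 - <<'E'
from rig import *
import cv2
print(get_state())
for c in ["scene","top"]:
    im=snapshot(c); cv2.imwrite(f"pics/{c}0.png",im[:,:,::-1])
    print(c,camera_info(c))
    for l in ["t_bar","slideway","push_plate","beaker","carton","tape","lock_screw"]:
        try: print(l,[(d['score'],d['location']) for d in place_of(c,l)[:2]])
        except Exception as e: print(l,e)
print(get_state()['time'])
E
```

```text
pics
{'time': 0.0, 'q': array([-1.05091715e+00,  3.59409940e-01,  1.10428028e-02, -3.84601519e-04,
       -1.22409783e+00, -2.88094584e-01]), 'dq': array([-0.00065175, -0.00098965,  0.00014606,  0.00039171, -0.00050012,
        0.00214091]), 'tau': array([-1.07249463e-03, -5.82711911e+01,  2.93049181e+01,  6.99705362e+00,
        6.82194936e-03, -1.50198166e-04]), 'position': array([ 154.92011218, -656.46419759,  225.5945857 ]), 'ee_rot': array([ 3.13989005e+00, -1.27510743e-04, -2.90993894e+00]), 'wrist_force': array([-0.18079306,  0.22026575, -0.09033185]), 'wrist_torque': array([-0.00196471, -0.02869485,  0.06736107]), 'opening': 87.47017464670452}
scene {'intrinsics': array([[382.3112678 ,   0.        , 317.02589277],
       [  0.        , 382.3112678 , 201.40335948],
       [  0.        ,   0.        ,   1.        ]]), 'k1': -0.06847750837342129, 'R': array([[-0.86528082, -0.50126966, -0.00422237],
       [-0.22768878,  0.40050763, -0.88755364],
       [ 0.4465948 , -0.76702175, -0.46068505]]), 't': array([581.28051046, 135.81051262, 812.33783129])}
t_bar []
slideway [(0.76, [34
[... 290 characters left out ...]
  [  0.        , 458.0906112 , 195.42164816],
       [  0.        ,   0.        ,   1.        ]]), 'k1': -0.04167138871049449, 'R': array([[-0.00830267, -0.99996487,  0.00114946],
       [-0.99210773,  0.0080936 , -0.12512694],
       [ 0.12511324, -0.00217928, -0.99214007]]), 't': array([ 213.52971423,  551.04893629, 1201.33969433])}
t_bar [(0.77, [383.1, 195.0]), (0.37, [246.1, 242.0])]
slideway [(0.81, [375.6, 203.4]), (0.34, [394.6, 144.6])]
push_plate [(0.72, [340.0, 188.0]), (0.43, [386.7, 194.6])]
beaker [(0.7, [390.7, 141.4])]
carton [(0.8, [349.8, 148.9]), (0.54, [375.6, 197.0])]
tape [(0.87, [244.2, 242.9])]
lock_screw it knows: beaker, carton, push_plate, slideway, t_bar, tape
0.7
```

View pics/scene0.png

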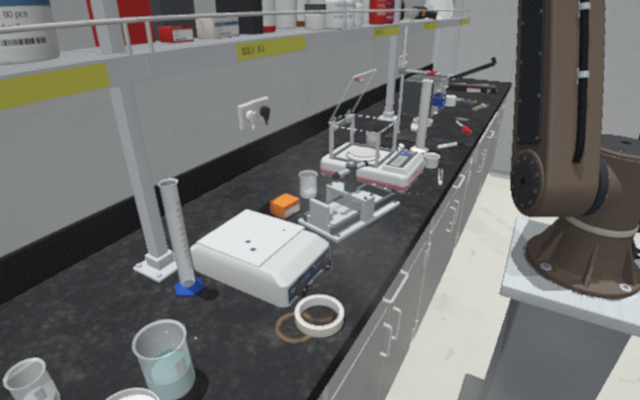

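View pics/top0.png

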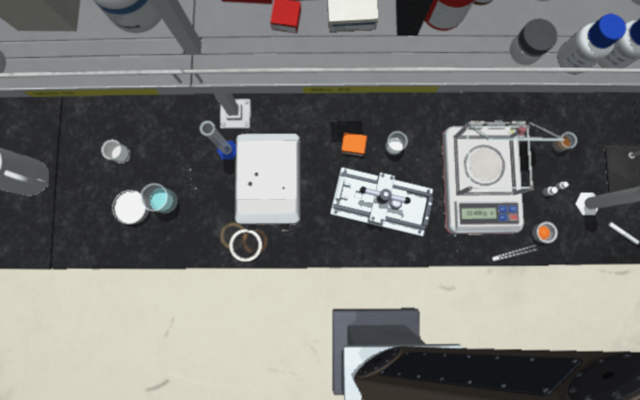

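```bash
cat > h.py <<'E'
import numpy as np, cv2
from rig import *
from scipy.spatial.transform import Rotation as Ro
def ray(c,p,info=None):
    i=info or camera_info(c); K=i['intrinsics']; d=np.array([(p[0]-K[0,2])/K[0,0],(p[1]-K[1,2])/K[1,1]])
    s=d.copy()
    for _ in range(20): s=d/(1+i['k1']*(s@s))
    R=i['R']; return -R.T@i['t'], R.T@np.array([s[0],s[1],1])
def atz(c,p,z,info=None):
    o,d=ray(c,p,info); return o+d*(z-o[2])/d[2]
def proj(c,X,info=None):
    i=info or camera_info(c); K=i['intrinsics']; v=i['R']@np.asarray(X,float)+i['t']; s=v[:2]/v[2]; s=s*(1+i['k1']*(s@s))
    return K[0,0]*s[0]+K[0,2],K[1,1]*s[1]+K[1,2]
E
python3 - <<'E'
from h import *
for l,p,z in [("tbar",[383.1,195],130),("slide",[375.6,203.4],0),("push",[340,188],62),("beaker",[390.7,141.4],0),("carton",[349.8,148.9],0),("tape",[244.2,242.9],0)]: print(l,atz("top",p,z).round(1))
for l,p,z in [("slide",[347.5,214.5],0),("push",[319.5,206.5],62),("beaker",[311.7,197.2],0),("tape",[317.4,318.2],0)]: print(l,atz("scene",p,z).round(1))
im=cv2.imread("pics/top0.png"); cv2.imwrite("pics/topz.png",cv2.resize(im[100:280,310:510],None,fx=4,fy=3.3,interpolation=cv2.INTER_CUBIC)[:600])
E
```

```text
tbar [540.6  61.5 130. ]
slide [533.7  65.6   0. ]
push [568.7 166.1  62. ]
beaker [709.2  19.   -0. ]
carton [688.4 134.7   0. ]
tape [427.7 428.2   0. ]
slide [545.2  57.5   0. ]
push [574.5 155.5  62. ]
beaker [679.7  17.    0. ]
tape [425.8 423.3   0. ]
```

View pics/topz.png

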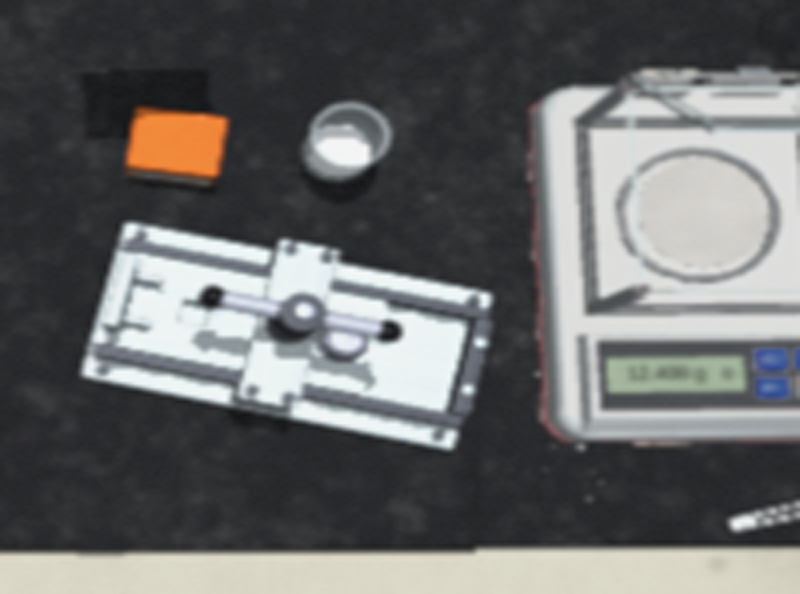

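The top view shows the slideway at about (383,200), with the T-bar balls at about (363,190) and (407.5,200). The carton is at (353,145), the beaker at (396,143) and the balance to the right. I'll work out the geometry and the approach.

```bash
cat >> h.py <<'E'
def rel(target,yaw,pos=None,rot=None):
    s=get_state(); p=s['position'] if pos is None else pos; 
    R=Ro.from_euler('xyz',s['ee_rot']) if rot is None else rot
    Rt=Ro.from_euler('xyz',[np.pi,0,yaw])
    return R.inv().apply(np.array(target)-p), (R.inv()*Rt).as_rotvec(degrees=True)
E
python3 - <<'E'
from h import *
a=atz("top",[310+212/4,100+296/3.3],130);b=atz("top",[310+390/4,100+330/3.3],130)
print(a,b,(a+b)/2,np.linalg.norm(a-b),np.arctan2(*(a-b)[:2][::-1])-np.pi/2)
print("base corners",[atz("top",[310+u/4,100+v/3.3],12).round(0)[:2] for u,v in [(123,222),(492,292),(452,448),(83,377)]])
print("balance front",atz("top",[447,233],30),"shield top-ish",atz("top",[455,190],150),atz("top",[525,190],250))
for w in ([(200,-420,300)],[(400,-60,300)],[(540,61,300)]):
  print(w, *[x.round(3) for x in rel(w[0],-1.8)])
# move plan in the (fixed) start tool frame
s=get_state();print(s['q'],s['position'],s['ee_rot'])
E
```

```text
[554.32785299 111.35685501 130.        ] [527.56091806   0.99684717 130.        ] [540.94438552  56.17685109 130.        ] 113.55967653900633 -0.2379471276946057
base corners [array([634., 161.]), array([572., -93.]), array([443., -60.]), array([504., 190.])]
balance front [ 448.78302646 -121.53926671   30.        ] shield top-ish [ 549.01555827 -113.17735113  150.        ] [ 534.19905373 -242.62880793  250.        ]
[(200, -420, 300)] [-98.204 220.267 -73.414] [-2.0000e-03 -1.0000e-03 -6.3588e+01]
[(400, -60, 300)] [-375.551  524.699  -73.425] [-2.0000e-03 -1.0000e-03 -6.3588e+01]
[(540, 61, 300)] [-539.601  610.305  -73.427] [-2.0000e-03 -1.0000e-03 -6.3588e+01]
[-1.05093356e+00  3.58556583e-01  1.19099484e-02  4.57196332e-06
 -1.22410669e+00 -2.88088633e-01] [ 155.01950249 -656.93776961  226.59450385] [-3.14155020e+00  8.09598388e-06 -2.90981696e+00]
```

Call:
{"method": "play_rows", "body": {
  "series": [
    {"x": -0.022, "y": 0.0295, "z": -0.0094},
    {"x": -0.022, "y": 0.0295, "z": -0.0094},
    {"x": -0.022, "y": 0.0295, "z": -0.0094},
    {"x": -0.022, "y": 0.0295, "z": -0.0094},
    {"x": -0.022, "y": 0.0295, "z": -0.0094},
    {"x": -0.022, "y": 0.0295, "z": -0.0094},
    {"x": -0.022, "y": 0.0295, "z": -0.0094},
    {"x": -0.022, "y": 0.0295, "z": -0.0094},
    {"x": -0.022, "y": 0.0295, "z": -0.0094},
    {"x": -0.022, "y": 0.0295, "z": -0.0094}
  ]
}}

```text
$.series[0]: bad value
```

```bash
python3 - <<'E'
from h import *
s=get_state();print(s['q'].round(3),s['position'],s['ee_rot'],s['wrist_force'],s['time'])
print(rel((430,20,320),-1.81))
E
```

```text
[-1.051  0.359  0.012  0.    -1.224 -0.288] [ 155.01950249 -656.93776961  226.59450385] [-3.14155020e+00  8.09598388e-06 -2.90981696e+00] [-0.32155357  0.29732881 -0.59201041] 0.7
(array([-423.12501821,  595.66782023,  -93.42735976]), array([-2.43729636e-03, -9.21513672e-04, -6.30148701e+01]))
```

Call:
{"method": "play_rows", "body": {
  "series": [
    {"rx": 0, "ry": 0, "rz": 0, "x": -0.022, "y": 0.03, "z": -0.01, "hand": 0},
    {"rx": 0, "ry": 0, "rz": 0, "x": -0.022, "y": 0.03, "z": -0.01, "hand": 0},
    {"rx": 0, "ry": 0, "rz": 0, "x": -0.022, "y": 0.03, "z": -0.01, "hand": 0},
    {"rx": 0, "ry": 0, "rz": 0, "x": -0.022, "y": 0.03, "z": -0.01, "hand": 0},
    {"rx": 0, "ry": 0, "rz": 0, "x": -0.022, "y": 0.03, "z": -0.01, "hand": 0},
    {"rx": 0, "ry": 0, "rz": 0, "x": -0.022, "y": 0.03, "z": -0.01, "hand": 0},
    {"rx": 0, "ry": 0, "rz": 0, "x": -0.022, "y": 0.03, "z": -0.01, "hand": 0},
    {"rx": 0, "ry": 0, "rz": 0, "x": -0.022, "y": 0.03, "z": -0.01, "hand": 0},
    {"rx": 0, "ry": 0, "rz": 0, "x": -0.022, "y": 0.03, "z": -0.01, "hand": 0}
  ]
}}

```text
time: 1.6
position: [287.5, -340.9, 316.7]
ee_rot: [3.138, -0.001, -2.917]
wrist_force: [0.9, 0.0, -0.0]
opening: 87.7
```

```bash
python3 - <<'E'
from h import *
s=get_state();print(s['q'].round(3),s['position'],s['ee_rot'],s['wrist_force'],s['time'])
print(rel((430,20,320),-1.81))
E
```

```text
[-0.428 -0.079 -0.304 -0.003 -1.349 -0.917] [ 287.51115016 -340.85725751  316.65452306] [ 3.13768002e+00 -7.98362102e-04 -2.91675965e+00] [ 0.88276236  0.04676014 -0.04882054] 1.6
(array([-219.3506625 ,  320.01932067,   -2.26850139]), array([  0.22612607,   0.08307998, -63.41265863]))
```

Call:
{"method": "play_rows", "body": {
  "series": [
    {"rx": 0, "ry": 0, "rz": 0, "x": -0.025, "y": 0.032, "z": 0, "hand": 0},
    {"rx": 0, "ry": 0, "rz": 0, "x": -0.025, "y": 0.032, "z": 0, "hand": 0},
    {"rx": 0, "ry": 0, "rz": 0, "x": -0.025, "y": 0.032, "z": 0, "hand": 0},
    {"rx": 0, "ry": 0, "rz": 0, "x": -0.025, "y": 0.032, "z": 0, "hand": 0},
    {"rx": 0, "ry": 0, "rz": 0, "x": -0.025, "y": 0.032, "z": 0, "hand": 0},
    {"rx": 0, "ry": 0, "rz": 0, "x": -0.025, "y": 0.032, "z": 0, "hand": 0},
    {"rx": 0, "ry": 0, "rz": 0, "x": -0.025, "y": 0.032, "z": 0, "hand": 0},
    {"rx": 0, "ry": 0, "rz": 0, "x": -0.025, "y": 0.032, "z": 0, "hand": 0},
    {"rx": 0, "ry": 0, "rz": 0, "x": -0.025, "y": 0.032, "z": 0, "hand": 0},
    {"rx": 0, "ry": 0, "rz": 0, "x": -0.025, "y": 0.032, "z": 0, "hand": 0}
  ]
}}

```text
time: 2.6
position: [463.2, 42.6, 325.6]
ee_rot: [3.141, 0.016, -2.916]
wrist_force: [1.7, -0.4, 0.1]
opening: 87.8
```

```bash
python3 - <<'E'
from h import *
s=get_state();print(s['q'].round(3),s['position'],s['ee_rot'],s['wrist_force'],s['time'])
print(rel((500,70,320),-1.81))
E
```

```text
[ 0.52  -0.06  -0.27   0.004 -1.346 -1.866] [463.23167185  42.64609922 325.5744496 ] [ 3.14092934  0.01560936 -2.91572887] [ 1.66563603 -0.40094084  0.09938819] 2.6
(array([-41.86818783,  18.42080009,   6.24093767]), array([ -0.46040308,   0.82232588, -63.35195751]))
```

Call:
{"method": "play_rows", "body": {
  "series": [
    {"rx": 0, "ry": 0, "rz": -7.9, "x": 0, "y": 0, "z": 0, "hand": 150},
    {"rx": 0, "ry": 0, "rz": -7.9, "x": 0, "y": 0, "z": 0, "hand": 150},
    {"rx": 0, "ry": 0, "rz": -7.9, "x": 0, "y": 0, "z": 0, "hand": 150},
    {"rx": 0, "ry": 0, "rz": -7.9, "x": 0, "y": 0, "z": 0, "hand": 150},
    {"rx": 0, "ry": 0, "rz": -7.9, "x": 0, "y": 0, "z": 0, "hand": 150},
    {"rx": 0, "ry": 0, "rz": -7.9, "x": 0, "y": 0, "z": 0, "hand": 150},
    {"rx": 0, "ry": 0, "rz": -7.9, "x": 0, "y": 0, "z": 0, "hand": 150},
    {"rx": 0, "ry": 0, "rz": -7.9, "x": 0, "y": 0, "z": 0, "hand": 150}
  ]
}}

```text
time: 3.4
position: [464.7, 48.6, 325.6]
ee_rot: [-3.127, 0.008, -1.765]
wrist_force: [-0.2, -0.0, -0.3]
opening: 37.0
```

```bash
python3 - <<'E'
from h import *
s=get_state();print(s['q'].round(3),s['position'],s['ee_rot'],s['wrist_force'],s['time'],s['opening'])
i=camera_info("wrist");im=snapshot("wrist"); cv2.imwrite("pics/w1.png",im[:,:,::-1])
c=np.array([541,56]);yd=np.array([.236,.972]);xd=np.array([.972,-.236])
for r in(-56,56): print("pred ball",proj("wrist",[*(c+yd*r),130],i))
print("tcp",proj("wrist",s['position'],i))
print(place_of("wrist","t_bar"),place_of("wrist","push_plate")[:2])
E
```

```text
[ 0.53  -0.057 -0.267  0.004 -1.345 -0.726] [464.71385317  48.56396366 325.58556388] [-3.12723628  0.00788198 -1.76526738] [-0.22924086 -0.03571642 -0.33648785] 3.4 36.95265565176015
pred ball (np.float64(255.34030033397303), np.float64(143.9985489037398))
pred ball (np.float64(256.65024759489927), np.float64(228.7310908247871))
tcp (np.float64(311.7313165397132), np.float64(245.19009814045393))
[{'location': [252.5, 191.3], 'score': 0.68}] []
```

View pics/w1.png

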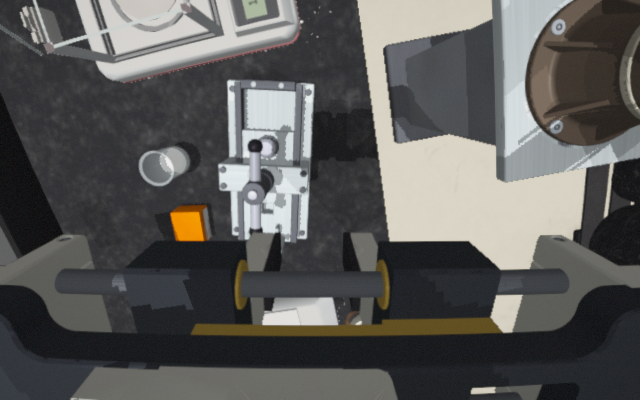

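The picture agrees with the prediction: the balls are at about (254,146) and (256,232), the carton at (190,222) and the beaker at (163,163). Next I'll go above the bar's +y half.

```bash
python3 - <<'E'
from h import *
print(rel((550,92,210),-1.81))
E
```

```text
(array([-58.86745727, -73.05408243, 117.09347375]), array([-0.80863863,  0.46962074,  2.03936178]))
```

Call:
{"method": "play_rows", "body": {
  "series": [
    {"rx": -0.8, "ry": 0.5, "rz": 2.0, "x": -0.015, "y": -0.018, "z": 0.025, "hand": 150},
    {"rx": 0, "ry": 0, "rz": 0, "x": -0.015, "y": -0.018, "z": 0.03, "hand": 150},
    {"rx": 0, "ry": 0, "rz": 0, "x": -0.015, "y": -0.018, "z": 0.03, "hand": 150},
    {"rx": 0, "ry": 0, "rz": 0, "x": -0.015, "y": -0.018, "z": 0.03, "hand": 150},
    {"rx": 0, "ry": 0, "rz": 0, "x": 0, "y": 0, "z": 0, "hand": 150}
  ]
}}

```text
time: 4.05
position: [553.5, 91.8, 210.3]
ee_rot: [-3.136, 0.004, -1.836]
wrist_force: [-0.2, -0.2, -0.7]
opening: 36.4
```

```bash
python3 - <<'E'
from h import *
s=get_state();print(s['position'],s['ee_rot'],s['wrist_force'],s['time'],s['opening'])
i=camera_info("wrist");im=snapshot("wrist"); cv2.imwrite("pics/w2.png",im[:,:,::-1])
c=np.array([541,56]);yd=np.array([.236,.972]);xd=np.array([.972,-.236])
for r in(-56,0,56): print("pred ball",proj("wrist",[*(c+yd*r),130],i))
print(rel((550,92,112),-1.81))
E
```

```text
[553.5084315   91.77504266 210.3386113 ] [-3.13603484  0.00433925 -1.83553416] [-0.23635772 -0.20356692 -0.65237635] 4.05 36.3537863955161
pred ball (np.float64(313.7805286976034), np.float64(87.17163587222056))
pred ball (np.float64(315.46691554123896), np.float64(158.78001594035868))
pred ball (np.float64(316.9213681723533), np.float64(221.56221876582572))
(array([  0.8819329 ,   4.27051921, 100.55060457]), array([-0.43527779,  0.29516911, -1.43104076]))
```

View pics/w2.png

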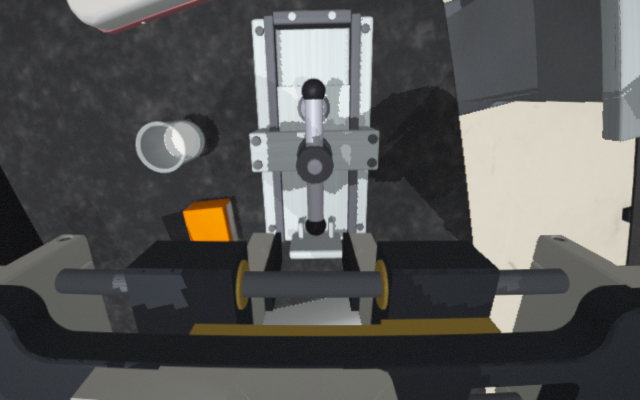

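Call:
{"method": "play_rows", "body": {
  "series": [
    {"rx": -0.4, "ry": 0.3, "rz": -1.4, "x": 0, "y": 0.004, "z": 0.03, "hand": 150},
    {"rx": 0, "ry": 0, "rz": 0, "x": 0, "y": 0, "z": 0.03, "hand": 150},
    {"rx": 0, "ry": 0, "rz": 0, "x": 0, "y": 0, "z": 0.025, "hand": 150},
    {"rx": 0, "ry": 0, "rz": 0, "x": 0, "y": 0, "z": 0.015, "hand": 150},
    {"rx": 0, "ry": 0, "rz": 0, "x": 0, "y": 0, "z": 0, "hand": 150}
  ]
}}

```text
time: 4.6
position: [552.2, 92.9, 117.0]
ee_rot: [-3.132, 0.006, -1.824]
wrist_force: [0.7, -0.3, 0.0]
opening: 35.8
```

```bash
python3 - <<'E'
from h import *
s=get_state();print(s['position'],s['ee_rot'],s['wrist_force'],s['wrist_torque'],s['time'],s['opening'])
i=camera_info("wrist");im=snapshot("wrist"); cv2.imwrite("pics/w3.png",im[:,:,::-1])
print(rel((550,94,112),-1.81))
E
```

```text
[552.23389425  92.86826535 116.95939359] [-3.13223161  0.00554894 -1.82374861] [ 0.71060943 -0.30400136  0.0218691 ] [0.0232512  0.15177592 0.01183986] 4.6 35.79057212697297
(array([-0.09330653,  3.16103332,  6.16890219]), array([-0.62223971,  0.3625795 , -0.75604544]))
```

View pics/w3.png

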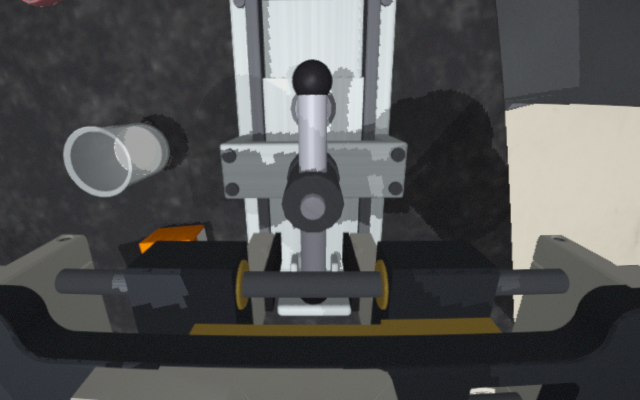

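Call:
{"method": "play_rows", "body": {
  "series": [
    {"rx": 0, "ry": 0, "rz": 0, "x": 0, "y": 0, "z": 0.005, "hand": 190},
    {"rx": 0, "ry": 0, "rz": 0, "x": 0, "y": 0, "z": 0, "hand": 190},
    {"rx": 0, "ry": 0, "rz": 0, "x": 0, "y": 0.004, "z": 0, "hand": 190}
  ]
}}

```text
time: 4.95
position: [551.3, 94.9, 117.3]
ee_rot: [-3.125, 0.01, -1.825]
wrist_force: [0.2, -0.2, 0.2]
opening: 23.1
```

Call:
{"method": "play_rows", "body": {
  "series": [
    {"rx": 0, "ry": 0, "rz": 0, "x": 0, "y": 0.003, "z": 0, "hand": 190}
  ]
}}

```text
time: 5.05
position: [548.3, 95.8, 118.0]
ee_rot: [-3.125, 0.011, -1.825]
wrist_force: [-0.6, -0.0, -0.4]
opening: 22.7
```

Call:
{"method": "play_rows", "body": {
  "series": [
    {"rx": 0, "ry": 0, "rz": 0, "x": 0, "y": 0.003, "z": 0, "hand": 190}
  ]
}}

```text
time: 5.15
position: [546.5, 96.7, 118.7]
ee_rot: [-3.122, 0.012, -1.825]
wrist_force: [12.2, -5.2, -7.7]
opening: 22.4
```

Call:
{"method": "play_rows", "body": {
  "series": [
    {"rx": 0, "ry": 0, "rz": 0, "x": 0, "y": 0.001, "z": 0, "hand": 190}
  ]
}}

```text
time: 5.25
position: [546.7, 97.1, 119.4]
ee_rot: [-3.119, 0.013, -1.825]
wrist_force: [6.5, -3.5, -3.8]
opening: 22.1
```

Call:
{"method": "play_rows", "body": {
  "series": [
    {"rx": 0, "ry": 0, "rz": 0, "x": 0, "y": 0.001, "z": 0, "hand": 190}
  ]
}}

```text
time: 5.35
position: [546.8, 97.4, 119.9]
ee_rot: [-3.117, 0.014, -1.824]
wrist_force: [5.2, -3.5, -3.1]
opening: 22.3
```

Call:
{"method": "play_rows", "body": {
  "series": [
    {"rx": 0, "ry": 0, "rz": 0, "x": 0, "y": 0.001, "z": 0, "hand": 190}
  ]
}}

```text
time: 5.45
position: [546.8, 97.7, 120.4]
ee_rot: [-3.114, 0.015, -1.824]
wrist_force: [5.3, -2.5, -4.0]
opening: 22.3
```

Call:
{"method": "play_rows", "body": {
  "series": [
    {"rx": 0, "ry": 0, "rz": 0, "x": 0, "y": -0.004, "z": 0.003, "hand": 190},
    {"rx": -1.6, "ry": 0.9, "rz": 0, "x": 0, "y": 0, "z": 0.006, "hand": 190}
  ]
}}

```text
time: 5.65
position: [550.9, 96.8, 112.7]
ee_rot: [-3.141, 0.001, -1.823]
wrist_force: [0.2, 0.4, -0.2]
opening: 21.9
```

```bash
python3 - <<'E'
from h import *
s=get_state();print(s['position'],s['ee_rot'],s['wrist_force'],s['wrist_torque'],s['time'],s['opening'])
print(rel((550,94,112),-1.81))
E
```

```text
[550.90269671  96.83852176 112.67753623] [-3.14076465e+00  7.32354147e-04 -1.82343765e+00] [ 0.21225261  0.35407504 -0.15674892] [ 0.03417448  0.09604448 -0.01031217] 5.65 21.882912795065177
(array([2.97455005, 0.16507683, 0.67522154]), array([-0.04772234,  0.04164142, -0.76993767]))
```

Call:
{"method": "play_rows", "body": {
  "series": [
    {"rx": 0, "ry": 0, "rz": -0.5, "x": 0.003, "y": -0.003, "z": 0, "hand": 190},
    {"rx": 0, "ry": 0, "rz": 0, "x": 0, "y": -0.002, "z": 0, "hand": 190}
  ]
}}

```text
time: 5.85
position: [554.9, 92.6, 111.9]
ee_rot: [3.141, -0.0, -1.814]
wrist_force: [-2.9, 1.3, 1.7]
opening: 22.3
```

Call:
{"method": "play_rows", "body": {
  "series": [
    {"rx": 0, "ry": 0, "rz": 0, "x": 0, "y": -0.002, "z": 0, "hand": 190}
  ]
}}

```text
time: 5.95
position: [556.3, 92.2, 111.7]
ee_rot: [3.14, 0.0, -1.815]
wrist_force: [-6.3, 5.9, 1.7]
opening: 22.2
```

Call:
{"method": "play_rows", "body": {
  "series": [
    {"rx": 0, "ry": 0, "rz": 0, "x": 0, "y": -0.002, "z": 0, "hand": 190}
  ]
}}

```text
time: 6.05
position: [557.4, 92.2, 111.6]
ee_rot: [3.139, 0.001, -1.815]
wrist_force: [-5.3, 5.6, 2.6]
opening: 22.6
```

Call:
{"method": "play_rows", "body": {
  "series": [
    {"rx": 0, "ry": 0, "rz": 0, "x": 0, "y": -0.002, "z": 0, "hand": 190}
  ]
}}

```text
time: 6.15
position: [558.4, 92.1, 111.6]
ee_rot: [3.138, 0.002, -1.816]
wrist_force: [-6.1, 4.4, 3.1]
opening: 22.5
```

Call:
{"method": "play_rows", "body": {
  "series": [
    {"rx": 0, "ry": 0, "rz": 2, "x": 0, "y": -0.003, "z": 0, "hand": 190},
    {"rx": 0, "ry": 0, "rz": 2, "x": 0, "y": -0.003, "z": 0, "hand": 190}
  ]
}}

```text
time: 6.35
position: [561.7, 90.9, 111.6]
ee_rot: [3.134, 0.001, -1.888]
wrist_force: [-5.3, 3.2, 3.4]
opening: 22.3
```

Call:
{"method": "play_rows", "body": {
  "series": [
    {"rx": 0, "ry": 0, "rz": 2, "x": 0, "y": -0.003, "z": 0, "hand": 190},
    {"rx": 0, "ry": 0, "rz": 2, "x": 0, "y": -0.003, "z": 0, "hand": 190}
  ]
}}

```text
time: 6.55
position: [565.0, 89.1, 111.5]
ee_rot: [3.131, 0.0, -1.961]
wrist_force: [-5.9, 3.5, 2.8]
opening: 22.7
```

```bash
python3 - <<'E'
from h import *
s=get_state();print(s['position'],s['ee_rot'],s['wrist_force'],s['wrist_torque'],s['time'],s['opening'])
c=np.array([541.5,58.]); d=s['position'][:2]-c; print(np.linalg.norm(d), np.degrees(np.arctan2(d[1],d[0])), np.degrees(s['ee_rot'][2])+180)
E
```

```text
[565.03962156  89.12484629 111.51116352] [ 3.13102382e+00  2.03377203e-04 -1.96123180e+00] [-5.94681612  3.49054633  2.84345319] [ 1.14804984  2.03886597 -0.12753774] 6.55 22.675615834592026
39.0239649454467 52.899900239283674 67.62969537199973
```

Call:
{"method": "play_rows", "body": {
  "series": [
    {"rx": -0.4, "ry": 0, "rz": 6, "x": 0.001, "y": -0.004, "z": 0, "hand": 190},
    {"rx": 0, "ry": 0, "rz": 6, "x": 0.001, "y": -0.005, "z": 0, "hand": 190},
    {"rx": 0, "ry": 0, "rz": 6, "x": 0.001, "y": -0.005, "z": 0, "hand": 190},
    {"rx": 0, "ry": 0, "rz": 6, "x": 0.001, "y": -0.005, "z": 0, "hand": 190}
  ]
}}

```text
time: 6.95
position: [575.2, 77.5, 111.4]
ee_rot: [3.12, -0.008, -2.396]
wrist_force: [-4.8, 4.5, 2.1]
opening: 22.1
```

```bash
cat > p.py <<'E'
from h import *
s=get_state();print(s['position'],s['ee_rot'],s['wrist_force'],s['wrist_torque'],s['time'],s['opening'])
c=np.array([541.5,58.]); d=s['position'][:2]-c; print(np.linalg.norm(d), np.degrees(np.arctan2(d[1],d[0])), np.degrees(s['ee_rot'][2])+180)
E
python3 p.py
```

```text
[575.16802982  77.48849442 111.36388718] [ 3.11983312 -0.0075677  -2.39578811] [-4.77535715  4.46490434  2.10898346] [ 1.61665408  1.69737196 -0.04365318] 6.95 22.1098156381973
38.90164067477496 30.064092493864084 42.73145276011368
```

Call:
{"method": "play_rows", "body": {
  "series": [
    {"rx": 1.2, "ry": -0.4, "rz": 6, "x": 0.001, "y": -0.005, "z": 0, "hand": 190},
    {"rx": 0, "ry": 0, "rz": 6, "x": 0.001, "y": -0.005, "z": 0, "hand": 190},
    {"rx": 0, "ry": 0, "rz": 6, "x": 0.001, "y": -0.005, "z": 0, "hand": 190},
    {"rx": 0.4, "ry": 0, "rz": 6, "x": 0.001, "y": -0.005, "z": 0, "hand": 190}
  ]
}}

```text
time: 7.35
position: [581.0, 61.2, 111.6]
ee_rot: [-3.139, 0.001, -2.834]
wrist_force: [-4.3, 5.8, 0.5]
opening: 22.3
```

```bash
python3 p.py
```

```text
[581.03251177  61.15525249 111.63458668] [-3.13882955e+00  5.49023817e-04 -2.83378499e+00] [-4.31955138  5.79000217  0.48962373] [ 2.00869181  1.23844412 -0.03020338] 7.35 22.346703308520457
39.658228717292246 4.563338483296861 17.636080201219954
```

Call:
{"method": "play_rows", "body": {
  "series": [
    {"rx": 0, "ry": 0, "rz": 6, "x": 0.0012, "y": -0.005, "z": 0, "hand": 190},
    {"rx": 0, "ry": 0, "rz": 6, "x": 0.0012, "y": -0.005, "z": 0, "hand": 190},
    {"rx": 0.4, "ry": 0, "rz": 6, "x": 0.0012, "y": -0.005, "z": 0, "hand": 190}
  ]
}}

```text
time: 7.65
position: [580.1, 48.6, 111.8]
ee_rot: [-3.137, 0.004, 3.122]
wrist_force: [-0.5, 6.8, 0.7]
opening: 22.2
```

```bash
python3 p.py
```

```text
[580.10941414  48.57109114 111.75574913] [-3.13720038  0.00389061  3.12156684] [-0.50628903  6.79529508  0.71864642] [2.26100275 0.70737427 0.01845992] 7.65 22.22664126564876
39.744071039990274 -13.723737748879396 358.8526056453772
```

Call:
{"method": "play_rows", "body": {
  "series": [
    {"rx": 0, "ry": 0, "rz": 5, "x": 0.0012, "y": -0.004, "z": 0, "hand": 190}
  ]
}}

```text
time: 7.75
position: [579.1, 45.6, 111.8]
ee_rot: [-3.139, 0.006, 3.03]
wrist_force: [-0.5, 6.5, -1.7]
opening: 21.9
```

Call:
{"method": "play_rows", "body": {
  "series": [
    {"rx": 0, "ry": 0, "rz": 5, "x": 0.0012, "y": -0.003, "z": 0, "hand": 190}
  ]
}}

```text
time: 7.85
position: [577.9, 43.8, 111.9]
ee_rot: [3.141, 0.007, 2.939]
wrist_force: [0.5, 5.3, -3.7]
opening: 22.5
```

Call:
{"method": "play_rows", "body": {
  "series": [
    {"rx": 0, "ry": 0, "rz": 3, "x": 0, "y": -0.002, "z": 0, "hand": 190}
  ]
}}

```text
time: 7.95
position: [577.4, 43.4, 111.6]
ee_rot: [3.138, 0.007, 2.882]
wrist_force: [-4.3, 13.4, -1.2]
opening: 22.4
```

Call:
{"method": "play_rows", "body": {
  "series": [
    {"rx": 0, "ry": 0, "rz": 0, "x": 0, "y": -0.002, "z": 0, "hand": 190}
  ]
}}

```text
time: 8.05
position: [577.3, 43.5, 111.7]
ee_rot: [3.134, 0.008, 2.88]
wrist_force: [-0.3, 11.8, -2.9]
opening: 22.5
```

```bash
python3 p.py
```

```text
[577.29182874  43.51750955 111.66234577] [3.13398807 0.00830039 2.88031115] [-0.29896268 11.83551889 -2.88860601] [4.01889518 0.10217461 0.08313184] 8.05 22.459879105676197
38.610847367800474 -22.029791791966215 345.0296727717389
```

It gave clockwise and has now reached a firm stop at the predicted angle. I'll ease off and lift.

Call:
{"method": "play_rows", "body": {
  "series": [
    {"rx": 0, "ry": 0, "rz": 0, "x": 0, "y": 0.004, "z": 0, "hand": 190},
    {"rx": 0.5, "ry": 0.4, "rz": 0, "x": 0, "y": 0, "z": -0.02, "hand": 150},
    {"rx": 0, "ry": 0, "rz": 0, "x": 0, "y": 0, "z": -0.04, "hand": 150},
    {"rx": 0, "ry": 0, "rz": 0, "x": 0, "y": 0, "z": -0.04, "hand": 150}
  ]
}}

```text
time: 8.45
position: [574.9, 46.9, 209.0]
ee_rot: [-3.134, -0.007, 2.88]
wrist_force: [0.3, 1.0, 0.8]
opening: 35.1
```

```bash
python3 - <<'E'
from h import *
s=get_state();print(s['position'],s['ee_rot'],s['wrist_force'],s['time'],s['opening'])
i=camera_info("wrist");im=snapshot("wrist"); cv2.imwrite("pics/w4.png",im[:,:,::-1])
c=np.array([541.5,58]);yd=np.array([.236,.972])
# plate outer face point at 118 ; TCP target
t=c+yd*(118+22); print(t, rel((*t,200),-1.81))
E
```

```text
[574.94027221  46.88814115 208.98195182] [-3.13442985 -0.00672572  2.87981034] [0.32143395 1.01728457 0.84374519] 8.45 35.1430747454527
[574.54 194.08] (array([ 41.48920858, 140.91969672,  16.08752088]), array([-2.50067353e-01, -3.97785755e-02, -9.12222417e+01]))
```

View pics/w4.png

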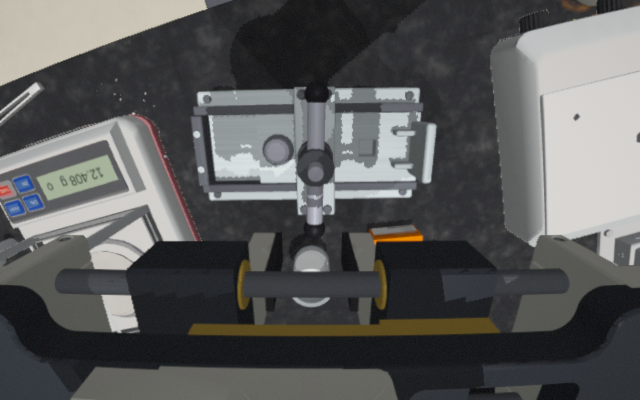

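The bar lies across the slide, with balls at (317,92) and (316,232), and the carriage is still at its start with its plate at (430,150). Next I'll move behind the plate.

Call:
{"method": "play_rows", "body": {
  "series": [
    {"rx": 0, "ry": 0, "rz": 0, "x": 0.01, "y": 0.035, "z": 0, "hand": 255},
    {"rx": 0, "ry": 0, "rz": 0, "x": 0.01, "y": 0.035, "z": 0, "hand": 255},
    {"rx": 0, "ry": 0, "rz": 0, "x": 0.01, "y": 0.035, "z": 0, "hand": 255},
    {"rx": 0, "ry": 0, "rz": 0, "x": 0.01, "y": 0.035, "z": 0, "hand": 255},
    {"rx": 0, "ry": 0, "rz": -8.3, "x": 0, "y": 0, "z": 0, "hand": 255},
    {"rx": 0, "ry": 0, "rz": -8.3, "x": 0, "y": 0, "z": 0, "hand": 255},
    {"rx": 0, "ry": 0, "rz": -8.3, "x": 0, "y": 0, "z": 0, "hand": 255},
    {"rx": 0, "ry": 0, "rz": -8.3, "x": 0, "y": 0, "z": 0, "hand": 255},
    {"rx": 0, "ry": 0, "rz": -8.3, "x": 0, "y": 0, "z": 0, "hand": 255},
    {"rx": 0, "ry": 0, "rz": -8.3, "x": 0, "y": 0, "z": 0, "hand": 255}
  ]
}}

```text
time: 9.5
position: [578.8, 198.6, 221.7]
ee_rot: [-3.132, 0.012, -2.511]
wrist_force: [0.1, 0.7, 0.2]
opening: 0.1
```

Call:
{"method": "play_rows", "body": {
  "series": [
    {"rx": 0, "ry": 0, "rz": -8.3, "x": 0, "y": 0, "z": 0, "hand": 255},
    {"rx": 0, "ry": 0, "rz": -8.3, "x": 0, "y": 0, "z": 0, "hand": 255},
    {"rx": 0, "ry": 0, "rz": -8.3, "x": 0, "y": 0, "z": 0, "hand": 255},
    {"rx": 0, "ry": 0, "rz": -8.3, "x": 0, "y": 0, "z": 0, "hand": 255},
    {"rx": 0, "ry": 0, "rz": -8.3, "x": 0, "y": 0, "z": 0, "hand": 255}
  ]
}}

```text
time: 10.0
position: [579.4, 198.0, 221.8]
ee_rot: [-3.123, 0.002, -1.761]
wrist_force: [-0.2, -0.2, 0.5]
opening: 0.5
```

```bash
python3 - <<'E'
from h import *
s=get_state();print(s['position'],s['ee_rot'],s['wrist_force'],s['time'],s['opening'])
im=snapshot("wrist"); cv2.imwrite("pics/w5.png",im[:,:,::-1])
im=snapshot("scene"); cv2.imwrite("pics/s5.png",cv2.resize(im[100:300,200:450,::-1],None,fx=3,fy=3))
c=np.array([541.5,58]);yd=np.array([.236,.972])
t=c+yd*(118+22); print(t, rel((*t,52),-1.81))
print([atz("top",[300,190],z)[:2] for z in (0,60,120)])
E
```

```text
[579.43452727 197.9789539  221.82338413] [-3.12295902e+00  2.19953375e-03 -1.76086681e+00] [-0.15613022 -0.2219974   0.46779854] 10.0 0.5386824733836012
[574.54 194.08] (array([  5.13739096,   7.1862313 , 169.70637083]), array([-1.05741121,  0.15391196,  2.5889404 ]))
[array([572.85605145, 274.8826546 ]), array([564.54161152, 271.87445781]), array([556.22717159, 268.86626101])]
```

View pics/w5.png

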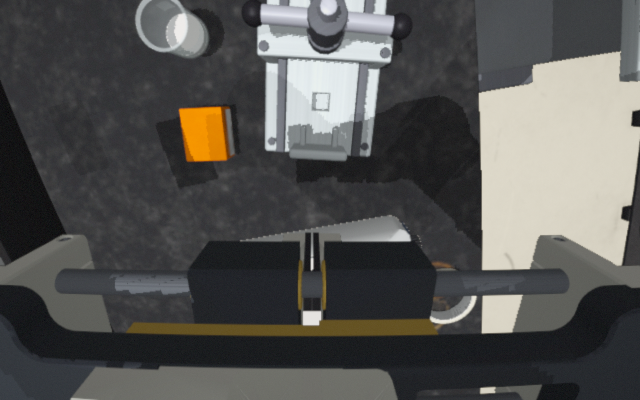

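View pics/s5.png

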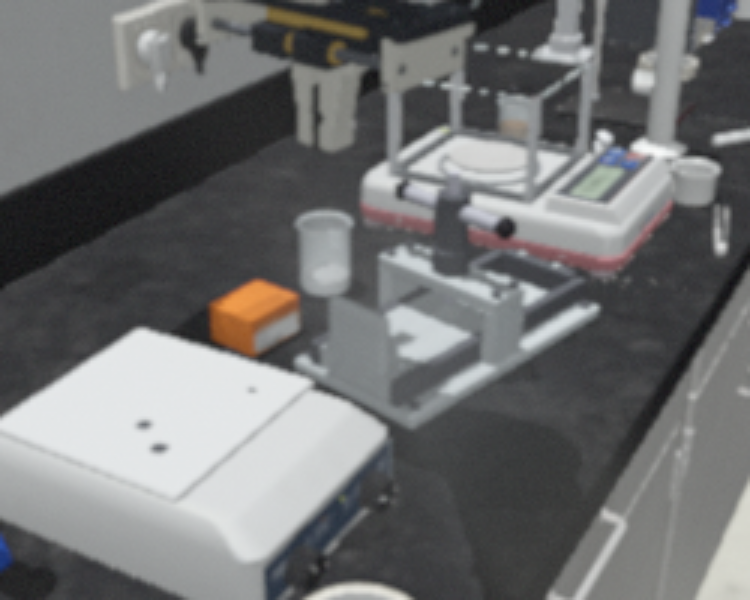

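Call:
{"method": "play_rows", "body": {
  "series": [
    {"rx": -1.0, "ry": 0.2, "rz": 2.6, "x": 0.004, "y": 0.006, "z": 0.02, "hand": 255},
    {"rx": 0, "ry": 0, "rz": 0, "x": 0, "y": 0, "z": 0.04, "hand": 255},
    {"rx": 0, "ry": 0, "rz": 0, "x": 0, "y": 0, "z": 0.04, "hand": 255},
    {"rx": 0, "ry": 0, "rz": 0, "x": 0, "y": 0, "z": 0.035, "hand": 255},
    {"rx": 0, "ry": 0, "rz": 0, "x": 0, "y": 0, "z": 0.02, "hand": 255},
    {"rx": 0, "ry": 0, "rz": 0, "x": 0, "y": 0, "z": 0.003, "hand": 255}
  ]
}}

```text
time: 10.7
position: [575.9, 195.5, 61.7]
ee_rot: [-3.134, 0.004, -1.843]
wrist_force: [-0.5, 0.0, 0.6]
opening: 0.4
```

```bash
cat >p2.py <<'E'
from h import *
s=get_state();print(s['position'],s['ee_rot'],s['wrist_force'],s['time'],s['opening'])
c=np.array([541.5,58]);yd=np.array([.236,.972]);xd=np.array([.972,-.236])
d=s['position'][:2]-c; print("slide x,y",d@xd,d@yd)
print(rel((*(c+yd*(d@yd)),54),-1.81))
E
python3 p2.py
```

```text
[575.91644907 195.54747887  61.68794228] [-3.13424049  0.00436318 -1.84259001] [-0.47858104  0.03120865  0.61195076] 10.7 0.4058405312357037
slide x,y 0.9915834783319681 141.81843144451136
(array([-1.16661858e-03,  1.04956871e+00,  7.68051160e+00]), array([-0.42528371,  0.24310458, -1.86817746]))
```

Call:
{"method": "play_rows", "body": {
  "series": [
    {"rx": -0.4, "ry": 0.2, "rz": -1.8, "x": 0.004, "y": 0.001, "z": 0.009, "hand": 255},
    {"rx": 0, "ry": 0, "rz": 0, "x": 0.006, "y": 0, "z": 0.001, "hand": 255},
    {"rx": 0, "ry": 0, "rz": 0, "x": 0.006, "y": 0, "z": 0, "hand": 255},
    {"rx": 0, "ry": 0, "rz": 0, "x": 0.006, "y": 0, "z": 0, "hand": 255},
    {"rx": 0, "ry": 0, "rz": 0, "x": 0.006, "y": 0, "z": 0, "hand": 255}
  ]
}}

```text
time: 11.2
position: [570.4, 170.0, 54.7]
ee_rot: [-3.137, 0.006, -1.821]
wrist_force: [0.7, 3.8, -3.1]
opening: 0.2
```

```bash
python3 p2.py
```

```text
[570.39353711 169.97693248  54.71881421] [-3.13652388  0.0056767  -1.8205608 ] [ 0.70958453  3.80873887 -3.07566902] 11.2 0.16693608833117854
slide x,y 1.65796200164948 115.66045312472166
(array([-0.03223267,  1.66171882,  0.71059505]), array([-0.29213352,  0.32371358, -0.60591049]))
```

Call:
{"method": "play_rows", "body": {
  "series": [
    {"rx": -0.3, "ry": 0.3, "rz": -0.6, "x": 0.007, "y": 0.001, "z": 0, "hand": 255},
    {"rx": 0, "ry": 0, "rz": 0, "x": 0.007, "y": 0, "z": 0, "hand": 255},
    {"rx": 0, "ry": 0, "rz": 0, "x": 0.007, "y": 0, "z": 0, "hand": 255},
    {"rx": 0, "ry": 0, "rz": 0, "x": 0.007, "y": 0, "z": 0, "hand": 255},
    {"rx": 0, "ry": 0, "rz": 0, "x": 0.007, "y": 0, "z": 0, "hand": 255}
  ]
}}

```text
time: 11.7
position: [561.4, 134.4, 56.5]
ee_rot: [-3.139, 0.004, -1.811]
wrist_force: [0.3, 3.4, -2.7]
opening: 0.1
```

```bash
python3 p2.py
```

```text
[561.37860792 134.38736835  56.52263093] [-3.13925274  0.00360511 -1.81054536] [ 0.34796327  3.4384813  -2.70529899] 11.7 0.12563177912848114
slide x,y 1.2945879632972606 78.93987350405393
(array([-0.02676861,  1.30023435,  2.51970829]), array([-0.13412347,  0.20652114, -0.03148865]))
```

Call:
{"method": "play_rows", "body": {
  "series": [
    {"rx": 0, "ry": 0, "rz": 0, "x": 0.005, "y": 0, "z": 0.001, "hand": 255}
  ]
}}

```text
time: 11.8
position: [560.3, 128.9, 55.9]
ee_rot: [-3.139, 0.004, -1.811]
wrist_force: [-0.4, 3.7, 2.0]
opening: 0.1
```

Call:
{"method": "play_rows", "body": {
  "series": [
    {"rx": 0, "ry": 0, "rz": 0, "x": 0.004, "y": 0, "z": 0.001, "hand": 255}
  ]
}}

```text
time: 11.9
position: [559.7, 124.8, 55.3]
ee_rot: [-3.138, 0.005, -1.811]
wrist_force: [-2.7, 21.2, 9.2]
opening: 0.4
```

Call:
{"method": "play_rows", "body": {
  "series": [
    {"rx": 0, "ry": 0, "rz": 0, "x": 0.003, "y": 0, "z": 0.001, "hand": 255}
  ]
}}

```text
time: 12.0
position: [560.3, 124.6, 55.4]
ee_rot: [-3.135, 0.01, -1.811]
wrist_force: [-7.6, 29.0, 8.4]
opening: 0.2
```

Call:
{"method": "play_rows", "body": {
  "series": [
    {"rx": 0, "ry": 0, "rz": 0, "x": 0.003, "y": 0, "z": 0, "hand": 255}
  ]
}}

```text
time: 12.1
position: [560.3, 124.7, 55.5]
ee_rot: [-3.134, 0.016, -1.812]
wrist_force: [-2.7, 19.7, -6.5]
opening: 0.5
```

Call:
{"method": "play_rows", "body": {
  "series": [
    {"rx": 0, "ry": 0, "rz": 0, "x": 0.003, "y": 0, "z": 0, "hand": 255},
    {"rx": 0, "ry": 0, "rz": 0, "x": 0.003, "y": 0, "z": 0, "hand": 255}
  ]
}}

```text
time: 12.3
position: [560.4, 125.0, 55.6]
ee_rot: [-3.131, 0.026, -1.811]
wrist_force: [-2.0, 17.3, -2.1]
opening: -0.1
```

```bash
python3 p2.py
```

```text
[560.44806743 124.98896931  55.57863846] [-3.13095906  0.02553401 -1.81136124] [-1.95744629 17.34835549 -2.09929462] 12.3 -0.06117790062806078
slide x,y 2.608124781785561 69.58502207813652
(array([0.0131153 , 2.62421181, 1.55100167]), array([-0.61022283,  1.46256218, -0.08576676]))
```

The plate is firmly at its stop at y ≈ 69. I'll back off, lift, and check.

Call:
{"method": "play_rows", "body": {
  "series": [
    {"rx": -0.6, "ry": 1.4, "rz": 0, "x": -0.015, "y": 0, "z": 0, "hand": 255},
    {"rx": 0, "ry": 0, "rz": 0, "x": -0.035, "y": 0, "z": -0.01, "hand": 255},
    {"rx": 0, "ry": 0, "rz": 0, "x": -0.035, "y": 0, "z": -0.04, "hand": 150},
    {"rx": 0, "ry": 0, "rz": 0, "x": 0, "y": 0, "z": -0.05, "hand": 150},
    {"rx": 0, "ry": 0, "rz": 0, "x": 0, "y": 0, "z": -0.05, "hand": 150}
  ]
}}

```text
time: 12.8
position: [575.6, 204.3, 200.0]
ee_rot: [3.126, -0.018, -1.813]
wrist_force: [1.1, 0.7, -0.7]
opening: 18.6
```

```bash
python3 - <<'E'
from h import *
s=get_state();print(s['position'],s['ee_rot'],s['wrist_force'],s['time'],s['opening'])
i=camera_info("wrist");im=snapshot("wrist"); cv2.imwrite("pics/w6.png",im[:,:,::-1])
c=np.array([541.5,58]);yd=np.array([.236,.972]);xd=np.array([.972,-.236])
print("pred plate top outer edge y58/y118",proj("wrist",[*(c+yd*58),82],i),proj("wrist",[*(c+yd*118),82],i))
E
```

```text
[575.57218674 204.26716423 200.00683845] [ 3.12640606 -0.01817204 -1.81324415] [ 1.05661816  0.68877682 -0.74457965] 12.8 18.559214599518057
pred plate top outer edge y58/y118 (np.float64(307.5656947120221), np.float64(94.503415270097)) (np.float64(308.094174365098), np.float64(160.10594865157373))
```

View pics/w6.png

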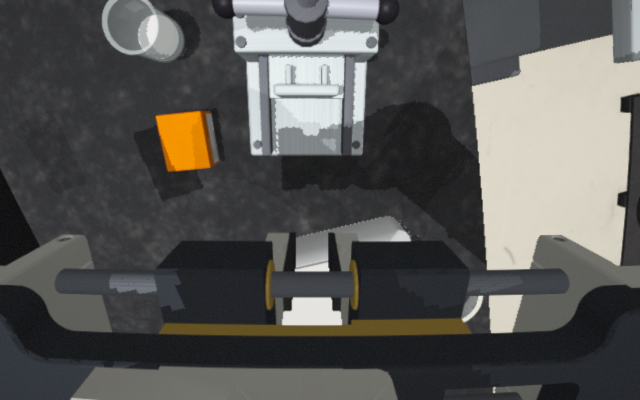

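The plate's outer edge is at row 95, against 94.5 predicted for full travel. Now back to the bar.

Call:
{"method": "play_rows", "body": {
  "series": [
    {"rx": 0.8, "ry": -1.0, "rz": 0, "x": 0.03, "y": -0.007, "z": -0.02, "hand": 120},
    {"rx": 0, "ry": 0, "rz": 8.3, "x": 0.04, "y": -0.01, "z": 0, "hand": 120},
    {"rx": 0, "ry": 0, "rz": 8.3, "x": 0.037, "y": -0.015, "z": 0, "hand": 120},
    {"rx": 0, "ry": 0, "rz": 8.3, "x": 0.035, "y": -0.02, "z": 0, "hand": 120},
    {"rx": 0, "ry": 0, "rz": 8.3, "x": 0, "y": 0, "z": 0, "hand": 120},
    {"rx": 0, "ry": 0, "rz": 8.3, "x": 0, "y": 0, "z": 0, "hand": 120},
    {"rx": 0, "ry": 0, "rz": 8.3, "x": 0, "y": 0, "z": 0, "hand": 120},
    {"rx": 0, "ry": 0, "rz": 8.3, "x": 0, "y": 0, "z": 0, "hand": 120},
    {"rx": 0, "ry": 0, "rz": 8.3, "x": 0, "y": 0, "z": 0, "hand": 120},
    {"rx": 0, "ry": 0, "rz": 8.3, "x": 0, "y": 0, "z": 0, "hand": 120}
  ]
}}

```text
time: 13.85
position: [574.9, 39.0, 232.7]
ee_rot: [-3.139, 0.008, 3.13]
wrist_force: [-0.3, -1.1, -0.2]
opening: 46.3
```

```bash
python3 - <<'E'
from h import *
s=get_state();print(s['position'],s['ee_rot'],s['wrist_force'],s['time'],s['opening'])
print(rel((575,47,180),2.88))
E
```

```text
[574.93274142  39.01654275 232.68866322] [-3.1389004   0.00814417  3.1300147 ] [-0.3038059  -1.08133122 -0.15203117] 13.85 46.27883312945154
(array([ 0.45427603,  8.12551773, 52.66502578]), array([-0.0951178 ,  0.48347607, 14.3240707 ]))
```

Call:
{"method": "play_rows", "body": {
  "series": [
    {"rx": 0, "ry": 0.4, "rz": 7.2, "x": 0, "y": 0.008, "z": 0.025, "hand": 150},
    {"rx": 0, "ry": 0, "rz": 7.2, "x": 0, "y": 0, "z": 0.028, "hand": 150},
    {"rx": 0, "ry": 0, "rz": 0, "x": 0, "y": 0, "z": 0, "hand": 150}
  ]
}}

```text
time: 14.15
position: [573.9, 44.2, 178.4]
ee_rot: [-3.137, 0.001, 2.864]
wrist_force: [-0.3, -0.8, 0.2]
opening: 36.4
```

```bash
python3 - <<'E'
from h import *
s=get_state();print(s['position'],s['ee_rot'],s['wrist_force'],s['time'],s['opening'])
print(rel((574,47,112),2.88))
im=snapshot("wrist"); cv2.imwrite("pics/w7.png",im[:,:,::-1])
E
```

```text
[573.87341128  44.23022121 178.39460806] [-3.13703656e+00  6.11960059e-04  2.86374993e+00] [-0.29803091 -0.76791811  0.24241946] 14.15 36.352738928394814
(array([ 0.67859653,  3.00074586, 66.38122257]), array([-0.26132379,  0.0329409 , -0.93113883]))
```

View pics/w7.png

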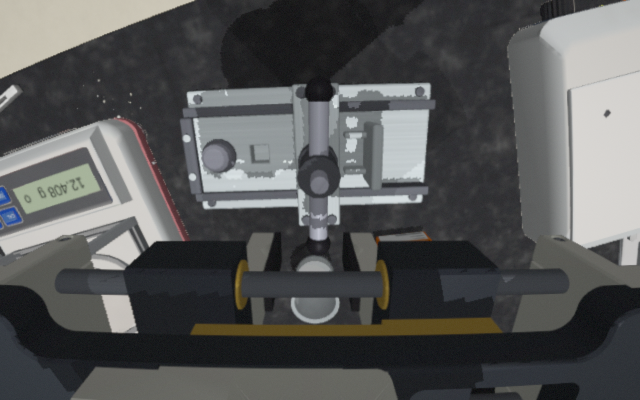

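The bar is about 3 mm to the right of the jaw centre, so I'll correct that and descend.

Call:
{"method": "play_rows", "body": {
  "series": [
    {"rx": -0.2, "ry": 0, "rz": -0.9, "x": 0, "y": 0.003, "z": 0.02, "hand": 150},
    {"rx": 0, "ry": 0, "rz": 0, "x": 0, "y": 0, "z": 0.025, "hand": 150},
    {"rx": 0, "ry": 0, "rz": 0, "x": 0, "y": 0, "z": 0.018, "hand": 150},
    {"rx": 0, "ry": 0, "rz": 0, "x": 0, "y": 0, "z": 0.004, "hand": 190},
    {"rx": 0, "ry": 0, "rz": 0, "x": 0, "y": 0, "z": 0, "hand": 190},
    {"rx": 0, "ry": 0, "rz": 0, "x": 0, "y": 0, "z": 0, "hand": 190}
  ]
}}

```text
time: 14.8
position: [580.6, 45.8, 120.9]
ee_rot: [3.141, 0.012, 2.906]
wrist_force: [0.1, 0.4, 0.5]
opening: 23.2
```

```bash
python3 p.py
```

```text
[580.61585764  45.8033739  120.88087208] [3.1405649  0.01205517 2.90617203] [0.10358587 0.41004681 0.47014617] [-0.01087708  0.00376251  0.00847587] 14.8 23.167285491080804
40.973259661146166 -17.3178813044486 346.5113918121546
```

Call:
{"method": "play_rows", "body": {
  "series": [
    {"rx": 0, "ry": 0.7, "rz": 1.5, "x": 0.003, "y": 0, "z": 0.009, "hand": 190},
    {"rx": 0, "ry": 0, "rz": 0, "x": 0, "y": 0.003, "z": 0, "hand": 190},
    {"rx": 0, "ry": 0, "rz": -3, "x": 0, "y": 0.004, "z": 0, "hand": 190}
  ]
}}

```text
time: 15.1
position: [580.7, 53.3, 114.1]
ee_rot: [3.139, 0.002, 2.931]
wrist_force: [0.8, -4.0, 1.4]
opening: 22.7
```

```bash
python3 p.py
```

```text
[580.66565953  53.33663251 114.08936459] [3.13891559e+00 2.03188704e-03 2.93132109e+00] [ 0.82620647 -3.95730307  1.40522863] [-1.55689264 -0.27398963 -0.01718252] 15.1 22.747409158588468
39.44231082286808 -6.790112637521436 347.9523270812085
```

Call:
{"method": "play_rows", "body": {
  "series": [
    {"rx": 0, "ry": 0, "rz": -6, "x": 0.001, "y": 0.005, "z": 0, "hand": 190},
    {"rx": 0, "ry": 0, "rz": -6, "x": 0.001, "y": 0.005, "z": 0, "hand": 190},
    {"rx": 0, "ry": 0, "rz": -6, "x": 0.001, "y": 0.005, "z": 0, "hand": 190},
    {"rx": 0, "ry": 0, "rz": -6, "x": 0.001, "y": 0.005, "z": 0, "hand": 190}
  ]
}}

```text
time: 15.5
position: [578.5, 71.4, 114.7]
ee_rot: [-3.139, 0.002, -2.918]
wrist_force: [2.7, -4.6, -2.9]
opening: 22.2
```

```bash
python3 p.py
```

```text
[578.5112331   71.38734842 114.74915089] [-3.13912027e+00  1.81195345e-03 -2.91754123e+00] [ 2.73236085 -4.63961733 -2.92282265] [-1.69256022 -0.86931085  0.03177606] 15.5 22.171249993449198
39.358003925630875 19.885584921507075 12.837200927167032
```

Call:
{"method": "play_rows", "body": {
  "series": [
    {"rx": 0, "ry": 0, "rz": -6, "x": 0.001, "y": 0.005, "z": 0.001, "hand": 190},
    {"rx": 0, "ry": 0, "rz": -6, "x": 0.001, "y": 0.005, "z": 0.001, "hand": 190},
    {"rx": 0, "ry": 0, "rz": -6, "x": 0.001, "y": 0.005, "z": 0, "hand": 190},
    {"rx": 0, "ry": 0, "rz": -6, "x": 0.001, "y": 0.005, "z": 0, "hand": 190}
  ]
}}

```text
time: 15.9
position: [569.1, 86.5, 114.5]
ee_rot: [-3.134, -0.0, -2.48]
wrist_force: [3.4, -4.9, -2.0]
opening: 22.4
```

```bash
python3 p.py
```

```text
[569.10473681  86.45205755 114.54987132] [-3.13374729e+00 -2.16870334e-04 -2.47958533e+00] [ 3.39920272 -4.92518126 -2.03324871] [-1.40839167 -1.00872121  0.04513363] 15.9 22.43853974222304
39.64266732704125 45.86598254822302 37.93022579662181
```

Call:
{"method": "play_rows", "body": {
  "series": [
    {"rx": -0.4, "ry": 0, "rz": -6, "x": 0.0012, "y": 0.005, "z": 0.001, "hand": 190},
    {"rx": 0, "ry": 0, "rz": -6, "x": 0.0012, "y": 0.005, "z": 0.001, "hand": 190},
    {"rx": 0, "ry": 0, "rz": -6, "x": 0.001, "y": 0.005, "z": 0, "hand": 190},
    {"rx": 0, "ry": 0, "rz": -6, "x": 0.001, "y": 0.005, "z": 0, "hand": 190}
  ]
}}

```text
time: 16.3
position: [554.5, 95.7, 114.9]
ee_rot: [-3.135, -0.001, -2.041]
wrist_force: [3.4, -4.3, -3.7]
opening: 22.5
```

```bash
python3 p.py
```

```text
[554.47627671  95.70419592 114.93352731] [-3.13516854e+00 -8.29933371e-04 -2.04099956e+00] [ 3.38149791 -4.25398641 -3.66718857] [-1.08221245 -1.27431135 -0.02867353] 16.3 22.515237149336226
39.87468052563561 71.00858517530402 63.05933914025967
```

Call:
{"method": "play_rows", "body": {
  "series": [
    {"rx": 0, "ry": 0, "rz": -5, "x": 0.001, "y": 0.004, "z": 0.001, "hand": 190}
  ]
}}

```text
time: 16.4
position: [551.4, 96.6, 114.7]
ee_rot: [-3.133, -0.001, -1.949]
wrist_force: [3.3, -4.5, 2.1]
opening: 22.5
```

Call:
{"method": "play_rows", "body": {
  "series": [
    {"rx": 0, "ry": 0, "rz": -5, "x": 0.001, "y": 0.003, "z": 0, "hand": 190}
  ]
}}

```text
time: 16.5
position: [549.0, 96.8, 115.2]
ee_rot: [-3.132, -0.001, -1.857]
wrist_force: [4.1, -2.3, -2.4]
opening: 22.1
```

Call:
{"method": "play_rows", "body": {
  "series": [
    {"rx": 0, "ry": 0, "rz": -3, "x": 0, "y": 0.002, "z": 0, "hand": 190}
  ]
}}

```text
time: 16.6
position: [547.8, 97.3, 115.8]
ee_rot: [-3.131, -0.002, -1.801]
wrist_force: [3.0, -2.5, -1.9]
opening: 22.3
```

Call:
{"method": "play_rows", "body": {
  "series": [
    {"rx": 0, "ry": 0, "rz": 0, "x": 0, "y": 0.002, "z": 0, "hand": 190}
  ]
}}

```text
time: 16.7
position: [546.9, 97.9, 116.3]
ee_rot: [-3.128, -0.001, -1.8]
wrist_force: [7.3, -4.2, -6.5]
opening: 21.8
```

Call:
{"method": "play_rows", "body": {
  "series": [
    {"rx": 0, "ry": 0, "rz": 0, "x": 0, "y": 0.002, "z": 0, "hand": 190}
  ]
}}

```text
time: 16.8
position: [546.7, 98.5, 116.8]
ee_rot: [-3.125, -0.0, -1.8]
wrist_force: [10.9, -5.9, -6.1]
opening: 22.3
```

```bash
python3 p.py
```

```text
[546.744488    98.45269242 116.84992144] [-3.12537041e+00 -3.72015401e-04 -1.80020707e+00] [10.91299648 -5.89120831 -6.10391713] [-1.91998872e+00 -3.53498033e+00 -4.57011056e-05] 16.8 22.285573306005528
40.791236534351114 82.61309257045181 76.85573236711345
```

The bar is back at the tight stop: x is 546.7, the same as at the first test. I'll ease off, lift and check.

Call:
{"method": "play_rows", "body": {
  "series": [
    {"rx": 0, "ry": 0, "rz": 0, "x": 0, "y": 0.003, "z": 0, "hand": 190},
    {"rx": 0, "ry": 0, "rz": 0, "x": 0, "y": -0.0045, "z": 0, "hand": 190},
    {"rx": -0.8, "ry": 0, "rz": 0, "x": 0, "y": 0, "z": 0, "hand": 150},
    {"rx": 0, "ry": 0, "rz": 0, "x": 0, "y": 0, "z": -0.02, "hand": 150},
    {"rx": 0, "ry": 0, "rz": 0, "x": 0, "y": 0, "z": -0.04, "hand": 150},
    {"rx": 0, "ry": 0, "rz": 0, "x": 0, "y": 0, "z": -0.04, "hand": 150},
    {"rx": 0, "ry": 0, "rz": 0, "x": -0.02, "y": 0, "z": -0.04, "hand": 150},
    {"rx": 0, "ry": 0, "rz": 0, "x": -0.02, "y": 0, "z": -0.03, "hand": 150},
    {"rx": 0, "ry": 0, "rz": 0, "x": 0, "y": 0, "z": 0, "hand": 150}
  ]
}}

```text
time: 17.7
position: [557.8, 138.5, 294.1]
ee_rot: [3.137, -0.0, -1.809]
wrist_force: [-0.3, -0.8, -0.2]
opening: 35.9
```

```bash
python3 - <<'E'
from h import *
s=get_state();print(s['position'],s['ee_rot'],s['wrist_force'],s['time'],s['opening'])
i=camera_info("wrist");im=snapshot("wrist"); cv2.imwrite("pics/w8.png",im[:,:,::-1])
c=np.array([541.5,58]);yd=np.array([.236,.972]);xd=np.array([.972,-.236])
print("pred plate edge",proj("wrist",[*(c+yd*58),82],i),"balls",[proj("wrist",[*(c+yd*r),130],i) for r in(-56,56)])
print({l:place_of("top",l)[:1] for l in()})
im=snapshot("top"); cv2.imwrite("pics/t8.png",im[:,:,::-1])
for l in("beaker","carton","tape"): print(l,place_of("top",l)[:1])
E
```

```text
[557.79695032 138.50887171 294.09623979] [ 3.13745159e+00 -3.61278466e-04 -1.80877181e+00] [-0.32428809 -0.78362266 -0.23752119] 17.7 35.93351833318725
pred plate edge (np.float64(308.3913813699224), np.float64(151.35615358381884)) balls [(np.float64(307.75557709540544), np.float64(46.41036775243768)), (np.float64(308.1271997989149), np.float64(156.17759124972991))]
{}
beaker []
carton []
tape []
```

View pics/w8.png

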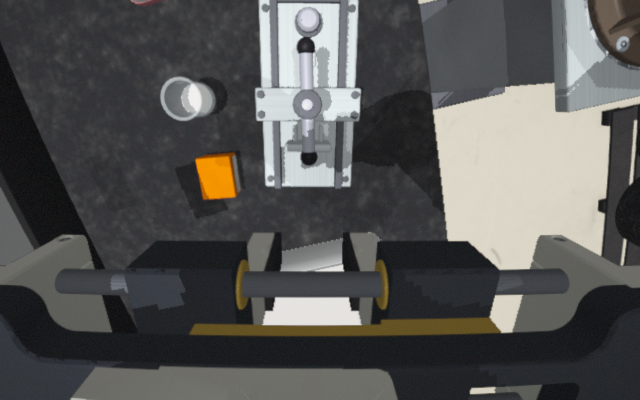

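The bar lies along the slide, with balls at (306,46) and (309,157) as predicted. The plate edge is at row 151, also as predicted for full travel. The carton (216,176) and beaker (190,98) are still standing.

```bash
python3 - <<'E'
from h import *
i=camera_info("wrist")
for p,z in(([216,176],36),([190,98],35)): print(atz("wrist",p,z,i))
snapshot("scene")
for l in("tape","beaker","carton"): print(l,place_of("scene",l)[:1])
print(get_state()['time']); close_job()
E
```

```text
[690.15922773 118.75248924  36.        ]
[689.82905464   7.56878415  35.        ]
tape [{'location': [319.7, 318.9], 'score': 0.82}]
beaker [{'location': [312.9, 194.9], 'score': 0.98}]
carton []
18.15
the job is handed in; nothing more can be done
```

The carriage is at its other position and the lock screw is tight again. I handed the job in at about 18 s of the 72 s allowed; no verdict is reported.

- **Finding the thread:** the T-bar was blocked counter-clockwise (at most about 15 N) and gave clockwise at about 6–8 N. I turned it out clockwise until it met a firm stop, about 90° from tight.
- **Moving the carriage:** I pushed the upright plate at about 4 N until it met its stop. The wrist force peaked at about 31 N there. I then turned the T-bar back until it stopped where the first test had been blocked, and lifted clear.
- **Last checks:** the wrist picture put the T-bar within about 0.03 rad of the slideway direction. The plate edge was at the row predicted for full travel, and the wrist force was under 1 N with the gripper well clear.
- **Bystanders:** the beaker and tape roll were re-detected within about 3 pixels of where they started in the scene view.
- **Not confirmed:** the networks missed all three bystanders in the last top view, and the carton in the last scene view too. The wrist picture shows the carton and beaker standing. My rough position for the carton from that picture is about 16 mm off the first rough estimate; that compares different points by different methods. No force suggested contact with any of the three.

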